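# Turn the card-terminal stand to its next stop, lock it, and set out the pen

### The arm

A 6-joint arm with a two-finger parallel gripper is mounted at the origin on a cart in front of the work surface, level with it; the furniture and walls round the work are solid. World frame = base frame: x ahead of the robot, y to its left, z up, the work surface at z = 0. Lengths are in m, angles in rad, forces in N, time in s.
With the tool pointing down it reaches from about 0.375 to 0.975 m from the base axis. Payload 3.8 kg.
Tool frame: the origin (TCP) lies midway between the tips of the shut fingers; the grasp point (between the pads) lies 19 mm behind it; z points along the fingers, y is the line along which they close (so a half turn about z gives the same grasp; the last joint's range is limited). The gripper opens to 85 mm and grips with 20 to 120 N. Pads are 22 mm wide; open, the fingers measure 114 mm over their backs; the gripper's body (76 mm by 85 mm) begins 54 mm behind the grasp point. The pads swing forward as they close: fully open they stand 13 mm farther back than shut.
Start: joints at [-1.25, 0.264, 1.604, -0, 1.274, -0.037], TCP at [0.236, -0.632, 0.231] pointing down, gripper open.
Joint ranges: [-2.63, 2.63], [-0.94, 2.18], [0.31, 2.57], [-1.31, 4.45], [0, 2.66], [-2.55, 2.55]. Speed limits (rad/s): [2.57, 2.57, 3.14, 3.14, 3.14, 3.14].

### API

Orientations are given as a rotation vector (axis times angle).
In Python, from workcell import bot, cams gives the robot as it stands.
- The arm moves only by the tool play_rows, never from a script. Its argument "rows" is a list of rows, each a list of 2 entries, a list of its own where there are three numbers: the shift along the tool's x, y, z scaled (see below), then the turn, a rotation vector about the tool's x, y, z scaled (see below). A call has 1 to 20 rows; each row is the pose to reach, as a shift and turn from the pose commanded when the call began, along the tool's axes at that moment; what a row does not reach only later rows make up. The controller multiplies each number of a shift by 250 mm and each number of a turn by 45 degrees. A row lasts 1/12 s, in which the tool goes at most 41.7 mm and 7.16 degrees, less where a joint would pass 70% of its speed; a pose out of reach is approached as far as the arm can. A call with a number of a shift or a turn outside -1 to 1 is refused whole. A call with a gripper value outside its range is refused whole. "claw" is the opening, from -1 (shut) to 1 (fully open), set as the call begins (left out, the last holds). The fingers move at their own pace and stop on an object; "newtons" is the grip in N (left out, the last holds). Time passes only in rows, so rows that repeat a pose let the fingers close. It gives the time, the measured TCP pose, the force, the opening and the grip force at its end, in the units of the state.
- bot.read_state(): the state, without advancing time (a new reading comes with each control period).
- cams.read_camera(name): name is "side" or "top"; returns a dict with "image" (384x512x3 uint8, red, green, blue), "K" (3x3 intrinsics, pixels), "T" (4x4, takes a point from camera to world coordinates). Camera axes: x right, y down, z forward; pixel columns grow to the right and rows downward; lengths in m; the calibration is good to about 2 mm. A picture is of the moment at which its call begins. There is no depth.
- bot.finish_job(): hands the job in; it is judged then, once.
The state is a dict: "time": time; "q": joint angles; "joint_vel": joint speeds; "joint_torque": joint torques, N m; "tool_pos": TCP position; "tcp_rot": TCP orientation; "wrist_force": force on the tool from outside, world axes, zero at the start; "torque": the same for the moment, N m; "width": opening from 0.0 (shut) to 1.0 (fully open); "grip_force": force on a finger pad.
Only numpy, scipy, OpenCV 4.12 (cv2) and the standard library are available. Lean on these libraries where they do the work, as an engineer would, in place of code of your own. Each camera call takes 0.05 s, during which the arm holds its last target. There are 200 camera calls.

### The job

Please get the card terminal's swivel stand ready for the next customer: pull up the black knob of its spring plunger, swing the stand clockwise (seen from above) to the very next lock hole, and let the plunger drop fully home there so that the stand is locked. Then lay the loose pen from the counter lengthwise in both cradles of the pen rest on the stand, and let go. Leave the stapler, scissors, tag roll and calculator beside it where they are.

Things in the scene. Friction and masses are not known exactly. Their poses are not given: they have to be found in the camera images.
- stand_base: Fixed round base of the terminal's swivel stand: dark steel, 224 mm across, flat top 16 mm above the counter. Origin: on the vertical swivel axis, at counter height. Its top has 8 lock holes with steel bushes, 12.4 mm wide, every 45 degrees on a circle of 92 mm radius about the axis. It never moves; its place and yaw differ between starts.
- deck (a joint): Swivel angle (rad) of the aluminium deck carrying terminal, pen rest and plunger: 164 x 140 x 6 mm with a tongue under the plunger, top 38 mm above the counter. 0 at the start, locked in a hole; grows clockwise seen from above; next hole at 0.785. Free, it turns with about 1 N at the knob and stays put; locked, it has 0.015 rad of play. The terminal's top is at most 88 mm up.
- plunger (a joint): How far the spring plunger is pulled up (m). 0: home, its 10 mm round-ended pin 9 mm deep in a hole. Above 0.009 the pin clears the base; 0.014 is the upper stop. The spring pulls it down with 4 N at 0, 9 N at 0.014. Let go within about 3 mm of a hole it drops home; let go elsewhere the pin rests on the base at 0.009, slides there, and snaps home over a hole.
- knob (a point): Centre of the plunger's upright round ribbed black knob, 29 mm diameter, 26 mm high, 92 mm from the swivel axis; centre 73 mm above the counter when home. It moves with plunger and deck; grip it from above. Below it is a steel sleeve, 25 mm thick, top 58 mm up. Frame turns with the deck, z up: the knob lies to -y of the axis, the terminal's lower (key) end to -x.
- sign_pen: Loose blue ball pen, 145 mm long, 12 mm wide, 9 mm high, 12 to 21 g, lying on the counter to the right of the stand. Origin: middle of its length, on its underside; its own y axis runs along its length (it may lie either way round in the rest), z up.
- pen_rest (a point): Midway between the two black pen cradles on the deck, across the terminal from the knob, 64 mm from the axis; at the cradle floors, 52 mm above the counter, where a pen's underside lies. x: line through both cradles, along the pen; z up; turns with the deck. Cradles: 42 mm either side, 8 mm thick, 18 mm wide inside, flaring to 26 at the top of 11 mm walls. Terminal and tray: 36 mm away.
- stapler: Stapler, 135 x 34 x 48 mm, a bystander to the right of the stand; origin at the centre of its underside.
- scissors: Scissors lying flat, 199 x 87 x 9 mm, a bystander at the far right; origin at the centre of their underside.
- tag_roll: Flat pink roll of tags with a short loose end, 130 x 105 x 25 mm, a bystander to the left of the stand; origin at the centre of its underside.
- calculator: Desk calculator, 146 x 100 x 17 mm, a bystander to the left of the stand; origin at the centre of its underside.

How it is judged:
On the way, in this order (a step that is already met when the one before it is completed fails the run):
1. the plunger is pulled up so that its pin is clear of the hole (value of joint plunger above 0.0095 m), for 0.1 s.
2. the deck stands at the next hole clockwise and the plunger is fully home in it (value of joint deck between 0.745 and 0.825 rad and value of joint plunger below 0.002 m), for 0.3 s.
3. with the stand locked there, the pen lies in both cradles of the rest (all of step 2 and x of sign_pen in the frame of pen_rest between -0.025 and 0.025 m and y of sign_pen in the frame of pen_rest between -0.009 and 0.009 m and z of sign_pen in the frame of pen_rest between -0.004 and 0.009 m and angle between the y axis of sign_pen and the x axis of pen_rest, either way round below 0.12 rad), for 0.2 s.
At the end, for the whole second after the job is handed in: Deck one hole (0.785 rad, within 0.04) clockwise of its start, plunger home within 2 mm; pen at rest in both cradles, let go: its middle within 25 mm of the rest's along it, 9 mm across and -4 to +9 mm in height, its length within 0.12 rad of the cradles' line (all of step 3 and linear speed of sign_pen below 0.02 m/s and contact force between the fingers and sign_pen below 0.05 N); the robot touches nothing.
It fails at once if the stapler is pushed more than 20 mm (distance of stapler from where it was at the start of the episode above 0.02 m).
It fails at once if the scissors is pushed more than 20 mm (distance of scissors from where it was at the start of the episode above 0.02 m).
It fails at once if the tag roll is pushed more than 20 mm (distance of tag_roll from where it was at the start of the episode above 0.02 m).
It fails at once if the calculator is pushed more than 20 mm (distance of calculator from where it was at the start of the episode above 0.02 m).
It also fails if it takes over 54 s, if anything falls off the work surface, if the arm or the gripper's body presses on something with over 40 N, if the wrist force passes 120 N, or if a joint passes its speed limit or range.

## Working session

There is one attempt and no reset: what is moved stays moved. The work goes in short steps, Python scripts to look and compute and a tool call to move; the robot and the scene stay as the last step left them, time stands still between calls to the robot, and variables do not carry over. Pictures are saved under pics/ and viewed, at most 10 in all, crops included, and the job is handed in when it is done.

Besides the shell and the picture viewer there is one more tool, called after "Emit:" as name([rows], argument=value, ...), one row to a line, values as JSON. play_rows: Moves the arm, as the interface text tells. Its arguments: {"type":"object","properties":{"rows":{"type":"array","items":{"type":"array"}},"claw":{"type":"number"},"newtons":{"type":"number"}},"required":["rows"]}

```bash
mkdir -p pics; python3 - <<'E'
from workcell import bot,cams
import cv2,numpy as np,pickle
d={}
for n in("top","side"):
    c=cams.read_camera(n);d[n]=c
    cv2.imwrite(f"pics/{n}0.png",cv2.resize(c["image"][:,:,::-1],(800,600),interpolation=cv2.INTER_CUBIC))
    print(n,c["K"].round(1).tolist(),c["T"].round(3).tolist())
pickle.dump(d,open("c0.pkl","wb"))
s=bot.read_state();print({k:np.round(v,3).tolist() for k,v in s.items()})
E
```

```text
top [[463.3, 0.0, 256.0], [0.0, 463.3, 190.8], [0.0, 0.0, 1.0]] [[0.011, -0.976, 0.216, 0.277], [-1.0, -0.012, -0.001, -0.019], [0.004, -0.216, -0.976, 1.379], [0.0, 0.0, 0.0, 1.0]]
side [[450.3, 0.0, 259.0], [0.0, 450.3, 186.9], [0.0, 0.0, 1.0]] [[0.879, 0.228, -0.418, 1.158], [0.476, -0.398, 0.784, -1.15], [0.013, -0.888, -0.459, 0.717], [0.0, 0.0, 0.0, 1.0]]
{'time': 0.1, 'q': [-1.25, 0.265, 1.605, -0.0, 1.274, -0.037], 'joint_vel': [0.0, -0.002, -0.003, -0.001, -0.001, 0.002], 'joint_torque': [0.002, -51.671, -36.859, 0.0, 0.006, -0.0], 'tool_pos': [0.236, -0.632, 0.23], 'tcp_rot': [-3.089, -0.559, 0.0], 'wrist_force': [0.285, -0.049, 0.282], 'torque': [0.008, -0.049, 0.057], 'grip_force': 0.0, 'width': 1.002}
```

View pics/top0.png

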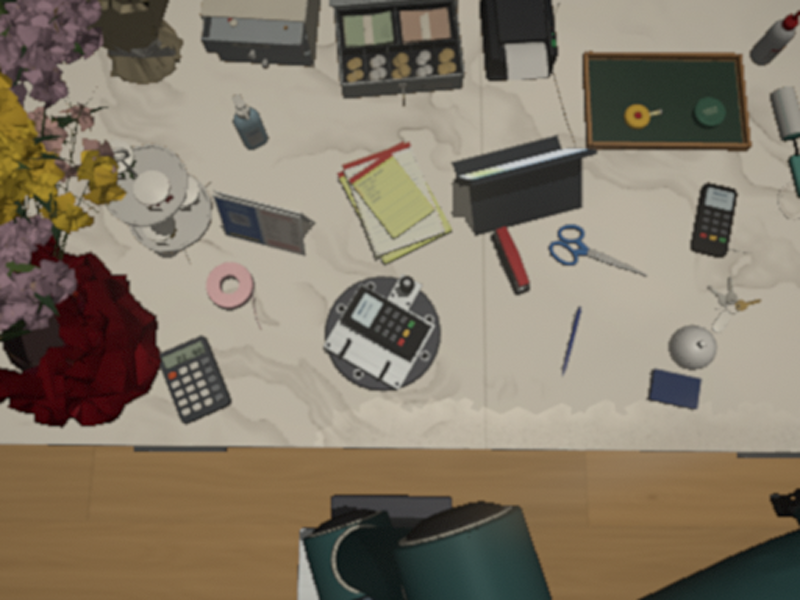

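View pics/side0.png

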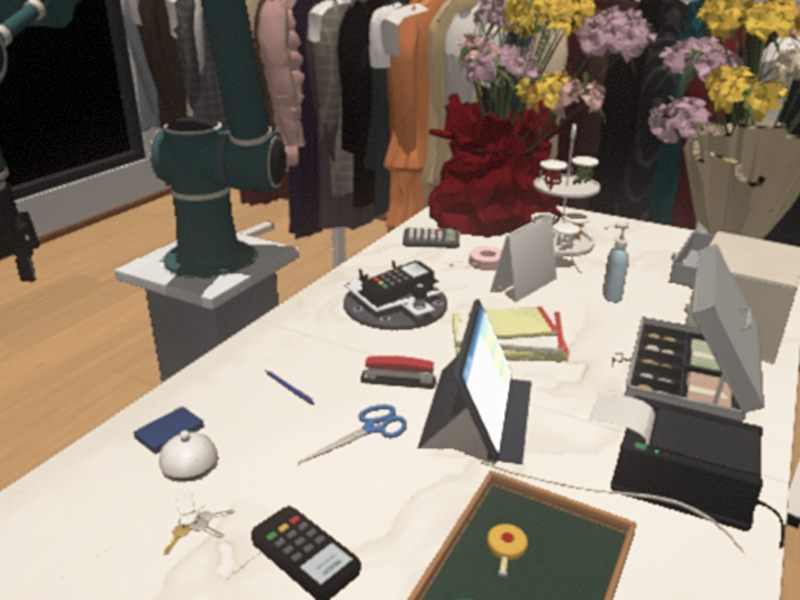

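```bash
cat > h.py <<'E'
import numpy as np,cv2
def ray(c,u,v,z):
    d=c["T"][:3,:3]@np.linalg.solve(c["K"],[u,v,1.]);o=c["T"][:3,3]
    return o+d*(z-o[2])/d[2]
def proj(c,p):
    q=c["T"][:3,:3].T@(np.asarray(p)-c["T"][:3,3]);q=c["K"]@q;return q[:2]/q[2]
def pen(c,z,box=None):
    h=cv2.cvtColor(c["image"],cv2.COLOR_RGB2HSV).astype(int)
    m=((h[...,0]>100)&(h[...,0]<132)&(h[...,1]>90)).astype(np.uint8)
    n,l,s,ce=cv2.connectedComponentsWithStats(m,connectivity=8)
    for i in range(1,n):
        if s[i,4]>25:
            ys,xs=np.where(l==i)
            P=np.array([ray(c,x,y,z)[:2] for x,y in zip(xs,ys)])
            w,v=np.linalg.eigh(np.cov(P.T));a=v[:,1];t=(P-P.mean(0))@a
            print("blue",s[i].tolist(),P.mean(0).round(4),"mid",(P.mean(0)+a*(t.max()+t.min())/2).round(4),"len",np.ptp(t).round(3),"ang",np.arctan2(a[1],a[0]).round(3), "w",w.round(6))
E
python3 - <<'E'
from h import *
import pickle
d=pickle.load(open("c0.pkl","rb"));t=d["top"];s=d["side"]
for n in d: print(n);pen(d[n],.005)
im=t["image"][165:260,195:295]; im2=s["image"][155:215,210:295]
lut=lambda a:np.clip(255*(a/255.)**.6,0,255).astype(np.uint8)
cv2.imwrite("pics/ct.png",lut(cv2.resize(im[:,:,::-1],None,fx=6,fy=6,interpolation=cv2.INTER_CUBIC)))
cv2.imwrite("pics/cs.png",lut(cv2.resize(im2[:,:,::-1],None,fx=8,fy=8,interpolation=cv2.INTER_CUBIC)))
# base ellipse from non-counter mask
g=cv2.cvtColor(t["image"],cv2.COLOR_RGB2HSV);m=(g[...,2]<110).astype(np.uint8);m[:168]=0;m[256:]=0;m[:,:200]=0;m[:,290:]=0
cs=max(cv2.findContours(m,0,1)[0],key=cv2.contourArea);hl=cv2.convexHull(cs)
P=np.array([ray(t,*p[0],.016)[:2] for p in hl],np.float32)
# circle fit
A=np.c_[2*P,np.ones(len(P))];x=np.linalg.lstsq(A,(P**2).sum(1),rcond=None)[0]
print("circ",x[:2],np.sqrt(x[2]+x[0]**2+x[1]**2),(np.linalg.norm(P-x[:2],axis=1)).round(3))
E
```

```text
top
blue [352, 144, 24, 25, 144] [ 0.6931 -0.3574] mid [ 0.6933 -0.3575] len 0.08 ang 2.888 w [0.000359 0.000438]
blue [429, 240, 18, 8, 29] [ 0.4304 -0.5642] mid [ 0.431  -0.5619] len 0.052 ang 1.323 w [8.00e-06 3.03e-04]
side
blue [300, 197, 9, 32, 84] [ 0.7142 -0.0179] mid [ 0.7118 -0.0099] len 0.195 ang 1.856 w [6.000e-06 3.202e-03]
blue [172, 239, 27, 18, 35] [ 0.511  -0.3509] mid [ 0.5039 -0.3489] len 0.114 ang 2.866 w [1.000e-06 1.171e-03]
blue [230, 260, 30, 19, 190] [ 0.6926 -0.3538] mid [ 0.6929 -0.354 ] len 0.082 ang 2.54 w [0.000364 0.000448]
blue [87, 262, 41, 24, 367] [ 0.401  -0.5395] mid [ 0.4023 -0.5334] len 0.085 ang 1.366 w [0.000227 0.000542]
circ [0.51167081 0.01288616] 0.10957748613674757 [0.11  0.109 0.109 0.11  0.109 0.11  0.11  0.109 0.11  0.109 0.109 0.109
 0.11  0.11  0.11  0.11  0.109 0.109 0.11  0.109 0.11  0.11  0.109 0.109
 0.109 0.11  0.11 ]
```

View pics/ct.png

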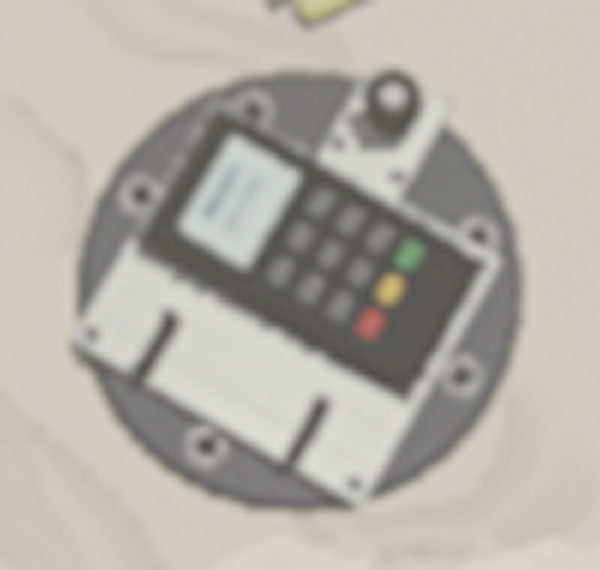

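View pics/cs.png

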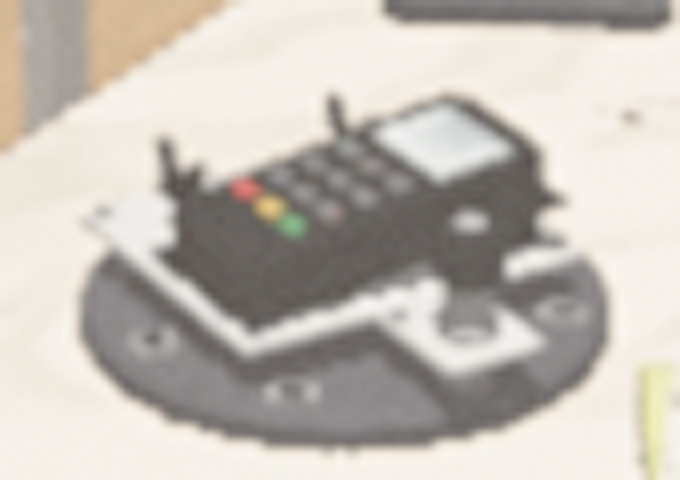

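```bash
python3 - <<'E'
from h import *
import pickle
from scipy.optimize import least_squares as L
d=pickle.load(open("c0.pkl","rb"));t=d["top"];s=d["side"]
f=lambda u,v:((u+.5)/6-.5+195,(v+.5)/6-.5+165)
H=np.array([ray(t,*f(*p),.016)[:2] for p in[(253,110),(141,195),(205,446),(460,376),(479,235)]])
def res(x):
    q=H-x[:2];a=np.arctan2(q[:,1],q[:,0]);k=np.round((a-x[2])/(np.pi/4))*np.pi/4+x[2]
    return (q-.092*np.c_[np.cos(k),np.sin(k)]).ravel()
K=ray(t,*f(393,97),.086)[:2]
x0=[.5117,.0129,np.arctan2(K[1]-.0129,K[0]-.5117)]
r=L(res,x0);c=r.x[:2];th=r.x[2]
print("axis",c,"knob ang",th,x0[2],"res",r.fun.round(4),"knobcam",K,"knob",c+.092*np.array([np.cos(th),np.sin(th)]))
print("knob cam side",ray(s,(470.5)/8-.5+210,(218.5)/8-.5+155,.086)[:2])
print("next knob",c+.092*np.array([np.cos(th-np.pi/4),np.sin(th-np.pi/4)]))
b=th-np.pi/4+np.pi
print("rest after",c+.064*np.array([np.cos(b),np.sin(b)]),"pen dir",b+np.pi/2)
for z in(.063,):
  C=[ray(t,*f(*p),z)[:2] for p in[(155,349),(307,431)]]
  print("rest now seen",C,"pred",c-.064*np.array([np.cos(th),np.sin(th)]))
# pen
for n,c0,bx in(("top",t,(353,190,378,246)),("side",s,(163,230,208,264))):
    u0,v0,u1,v1=bx;im=c0["image"][v0:v1,u0:u1].astype(int)
    m=(im[...,2]-im[...,0])>5
    ys,xs=np.where(m);P=np.array([ray(c0,x+u0,y+v0,.005)[:2] for x,y in zip(xs,ys)])
    w,v=np.linalg.eigh(np.cov(P.T));a=v[:,1];tt=(P-P.mean(0))@a
    print(n,m.sum(),"mid",P.mean(0)+a*(tt.max()+tt.min())/2,P.mean(0),"len",np.ptp(tt),"ang",np.arctan2(a[1],a[0]),"sd",w)
E
```

```text
axis [0.51336247 0.01279576] knob ang -0.5078479442495323 -0.5060423547579922 res [ 0.0003 -0.0002 -0.0003 -0.0002 -0.0006  0.0004 -0.0002  0.0005  0.0008
 -0.0006] knobcam [ 0.59265683 -0.03196419] knob [ 0.59375144 -0.03194365]
knob cam side [ 0.59143163 -0.02655202]
next knob [ 0.53857051 -0.07568336]
rest after [0.49582644 0.07434645] pen dir 3.419142872737709
rest now seen [array([0.47311939, 0.08028168]), array([0.43472208, 0.00711134])] pred [0.45743972 0.04391883]
top 94 mid [ 0.50661399 -0.35096406] [ 0.50959184 -0.35183282] len 0.12390918872010026 ang 2.8577280811057024 sd [4.07171310e-06 1.27616353e-03]
side 90 mid [ 0.50369785 -0.34839152] [ 0.50732498 -0.3494749 ] len 0.1252034315223483 ang 2.8513380423686057 sd [7.10641521e-06 1.29229118e-03]
```

```bash
cat >> h.py <<'E'
from scipy.spatial.transform import Rotation as R
def Rt(yaw): # tool down with tool y at world angle yaw
    y=np.array([np.cos(yaw),np.sin(yaw),0]);z=np.array([0,0,-1.]);return np.c_[np.cross(y,z),y,z]
def plan(p,Rm,wps):
    p=np.array(p)
    for q,yaw in wps:
        q=np.array(q);N=Rt(yaw)
        print("shift",(Rm.T@(q-p)/.25).round(3).tolist(),"turn",(R.from_matrix(Rm.T@N).as_rotvec(degrees=True)/45).round(3).tolist(),"rows",np.ceil(max(np.linalg.norm(q-p)/.0417,R.from_matrix(Rm.T@N).magnitude()*57.3/7.16)))
        p,Rm=q,N
def cur():
    from workcell import bot
    s=bot.read_state();return s["tool_pos"],R.from_rotvec(s["tcp_rot"]).as_matrix(),s
E
python3 - <<'E'
from h import *
p,Rm,s=cur()
plan(p,Rm,[((.36,-.43,.23),-.453),((.47,-.23,.23),.306),((.5935,-.032,.15),1.063),((.5935,-.032,.058),1.063)])
import pickle
t=pickle.load(open("c0.pkl","rb"))["top"]
f=lambda u,v:((u+.5)*.64-.5,(v+.5)*.64-.5)
print([ray(t,*f(*q),.005)[:2] for q in[(580,308),(562,374)]])
E
```

```text
shift [0.746, -0.582, 0.001] turn [-0.003, -0.001, -0.968] rows 7.0
shift [0.912, 0.045, 0.0] turn [0.0, 0.0, -0.966] rows 7.0
shift [0.606, 0.71, 0.32] turn [0.0, 0.0, -0.964] rows 7.0
shift [0.0, 0.0, 0.368] turn [0.0, 0.0, 0.0] rows 3.0
[array([ 0.56595025, -0.36949967]), array([ 0.43732152, -0.32978574])]
```

Emit:
play_rows([
  [[0.25, -0.19, 0], [0, 0, -0.3]],
  [[0.5, -0.39, 0], [0, 0, -0.65]],
  [[0.746, -0.582, 0], [0, 0, -0.968]],
  [[0.746, -0.582, 0], [0, 0, -0.968]],
  [[0.746, -0.582, 0], [0, 0, -0.968]],
  [[0.746, -0.582, 0], [0, 0, -0.968]],
  [[0.746, -0.582, 0], [0, 0, -0.968]],
  [[0.746, -0.582, 0], [0, 0, -0.968]],
], claw=1)

```text
time: 0.77
tool_pos: [0.3607, -0.4292, 0.231]
tcp_rot: [-2.661, -1.669, 0.001]
wrist_force: [-0.1, -0.2, 0.4]
width: 1.001
grip_force: 0.0
```

Emit:
play_rows([
  [[0.912, 0.045, 0], [0, 0, -0.966]],
  [[0.912, 0.045, 0], [0, 0, -0.966]],
  [[0.912, 0.045, 0], [0, 0, -0.966]],
  [[0.912, 0.045, 0], [0, 0, -0.966]],
  [[0.912, 0.045, 0], [0, 0, -0.966]],
  [[0.912, 0.045, 0], [0, 0, -0.966]],
  [[0.912, 0.045, 0], [0, 0, -0.966]],
  [[0.912, 0.045, 0], [0, 0, -0.966]],
])

```text
time: 1.43
tool_pos: [0.4702, -0.2309, 0.2311]
tcp_rot: [-1.858, -2.533, 0.001]
wrist_force: [0.7, -0.2, -0.1]
width: 1.003
grip_force: 0.0
```

Emit:
play_rows([
  [[0.606, 0.71, 0.1], [0, 0, -0.964]],
  [[0.606, 0.71, 0.32], [0, 0, -0.964]],
  [[0.606, 0.71, 0.32], [0, 0, -0.964]],
  [[0.606, 0.71, 0.32], [0, 0, -0.964]],
  [[0.606, 0.71, 0.32], [0, 0, -0.964]],
  [[0.606, 0.71, 0.32], [0, 0, -0.964]],
  [[0.606, 0.71, 0.32], [0, 0, -0.964]],
  [[0.606, 0.71, 0.32], [0, 0, -0.964]],
  [[0.606, 0.71, 0.32], [0, 0, -0.964]],
])

```text
time: 2.18
tool_pos: [0.5934, -0.0346, 0.1509]
tcp_rot: [-0.795, -3.038, 0.002]
wrist_force: [0.3, -0.2, -0.9]
width: 0.999
grip_force: 0.0
```

```bash
python3 - <<'E'
from h import *
from workcell import cams
p,Rm,s=cur();print(p,s["q"],s["time"],s["wrist_force"])
plan(p,Rm,[((.5935,-.032,.058),1.063)])
t=cams.read_camera("top");s=cams.read_camera("side")
a=cv2.resize(t["image"][140:260,190:300,::-1],(400,436));b=cv2.resize(s["image"][110:219,210:310,::-1],(400,436))
cv2.imwrite("pics/p1.png",np.hstack([a,b]))
E
```

```text
[ 0.59342641 -0.03458711  0.15088099] [-9.95279700e-02  1.76516598e-01  1.86346901e+00 -1.13080402e-03
  1.10264902e+00 -1.15813924e+00] 2.1833 [ 0.26666373 -0.22023409 -0.89594717]
shift [0.005, 0.01, 0.372] turn [-0.002, -0.001, -0.005] rows 3.0
```

View pics/p1.png

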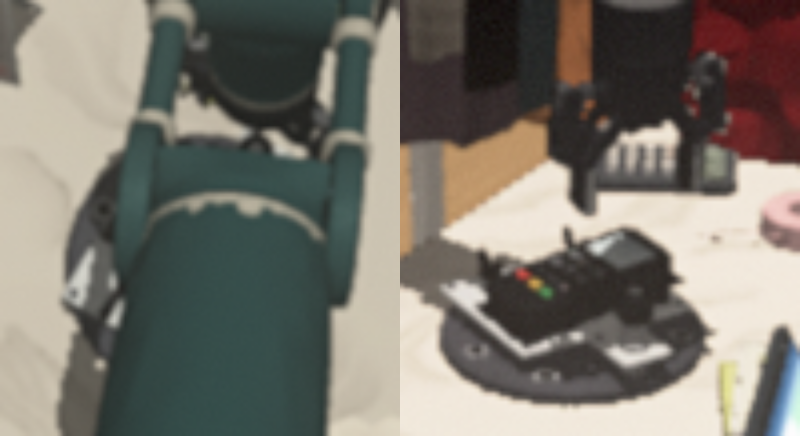

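The arm hides the stand from the top camera. In the side view (right half) the open fingers hang above the knob, around (640,290). I'll go down and grip it.

Emit:
play_rows([
  [[0.005, 0.01, 0.13], [0, 0, 0]],
  [[0.005, 0.01, 0.25], [0, 0, 0]],
  [[0.005, 0.01, 0.33], [0, 0, 0]],
  [[0.005, 0.01, 0.372], [0, 0, 0]],
  [[0.005, 0.01, 0.372], [0, 0, 0]],
  [[0.005, 0.01, 0.372], [0, 0, 0]],
])

```text
time: 2.78
tool_pos: [0.5938, -0.0309, 0.0589]
tcp_rot: [0.792, 3.04, -0.0]
wrist_force: [0.2, 0.1, 0.4]
width: 0.998
grip_force: 0.0
```

Emit:
play_rows([
  [[0, 0, 0], [0, 0, 0]],
  [[0, 0, 0], [0, 0, 0]],
  [[0, 0, 0], [0, 0, 0]],
  [[0, 0, 0], [0, 0, 0]],
  [[0, 0, 0], [0, 0, 0]],
  [[0, 0, 0], [0, 0, 0]],
  [[0, 0, 0], [0, 0, 0]],
  [[0, 0, 0], [0, 0, 0]],
  [[0, 0, 0], [0, 0, 0]],
  [[0, 0, 0], [0, 0, 0]],
], claw=-1, newtons=45)

```text
time: 3.62
tool_pos: [0.5942, -0.0304, 0.0596]
tcp_rot: [0.788, 3.04, -0.001]
wrist_force: [-1.8, -1.7, 5.2]
width: 0.32
grip_force: 44.0
```

Emit:
play_rows([
  [[0, 0, -0.02], [0, 0, 0]],
  [[0, 0, -0.04], [0, 0, 0]],
  [[0, 0, -0.052], [0, 0, 0]],
  [[0, 0, -0.052], [0, 0, 0]],
  [[0, 0, -0.052], [0, 0, 0]],
  [[0, 0, -0.052], [0, 0, 0]],
])

```text
time: 4.12
tool_pos: [0.5941, -0.0301, 0.0708]
tcp_rot: [0.788, 3.04, -0.001]
wrist_force: [5.5, -4.2, -9.2]
width: 0.316
grip_force: 44.8
```

```bash
python3 - <<'E'
from h import *
p,Rm,s=cur();print(p,s["wrist_force"],s["torque"])
c=np.array([.5134,.0128]);ya=1.063
# commanded-relative: rows relative to ideal start
r0=np.array(p[:2])-c;print(np.linalg.norm(r0),np.arctan2(r0[1],r0[0]))
for k in range(1,13):
    a=-.785398*k/12
    d=R.from_euler('z',a).as_matrix();sh=d@np.r_[r0,0]-np.r_[r0,0]
    print((Rm.T@sh/.25).round(3).tolist(),round(-a*180/np.pi/45,3))
E
```

```text
[ 0.59405444 -0.03009851  0.07081196] [ 5.46778583 -4.17088866 -9.19229712] [-0.56975874 -0.83845829  0.02619148]
0.09135327690445617 -0.48882538437609546
[0.0, -0.024, 0.0] 0.083
[0.002, -0.048, 0.0] 0.167
[0.006, -0.071, 0.0] 0.25
[0.011, -0.095, -0.0] 0.333
[0.017, -0.118, -0.0] 0.417
[0.025, -0.14, -0.0] 0.5
[0.035, -0.162, -0.0] 0.583
[0.046, -0.184, -0.0] 0.667
[0.058, -0.204, -0.0] 0.75
[0.071, -0.224, -0.0] 0.833
[0.086, -0.243, -0.0] 0.917
[0.102, -0.26, -0.0] 1.0
```

Emit:
play_rows([
  [[0, -0.012, 0], [0, 0, 0.042]],
  [[0, -0.024, 0], [0, 0, 0.083]],
  [[0.002, -0.048, 0], [0, 0, 0.167]],
  [[0.006, -0.071, 0], [0, 0, 0.25]],
  [[0.011, -0.095, 0], [0, 0, 0.333]],
  [[0.017, -0.118, 0], [0, 0, 0.417]],
  [[0.025, -0.14, 0], [0, 0, 0.5]],
  [[0.035, -0.162, 0], [0, 0, 0.583]],
  [[0.046, -0.184, 0], [0, 0, 0.667]],
  [[0.058, -0.204, 0], [0, 0, 0.75]],
  [[0.071, -0.224, 0], [0, 0, 0.833]],
  [[0.086, -0.243, 0], [0, 0, 0.917]],
  [[0.094, -0.252, 0], [0, 0, 0.96]],
  [[0.102, -0.26, 0], [0, 0, 1.0]],
  [[0.103, -0.262, 0], [0, 0, 1.0]],
  [[0.103, -0.262, 0], [0, 0, 1.0]],
  [[0.103, -0.262, 0], [0, 0, 1.0]],
  [[0.103, -0.262, 0], [0, 0, 1.0]],
])

```text
time: 5.62
tool_pos: [0.5386, -0.0755, 0.0705]
tcp_rot: [-1.892, -2.507, 0.003]
wrist_force: [1.9, -6.9, -9.3]
width: 0.319
grip_force: 45.0
```

```bash
python3 - <<'E'
from h import *
p,Rm,s=cur();print(p,s["wrist_force"],s["torque"],s["width"],s["grip_force"],Rm[:,1])
r=p[:2]-np.array([.5134,.0128]);print(np.linalg.norm(r),np.arctan2(r[1],r[0])+.4888)
E
```

```text
[ 0.53860226 -0.0754655   0.07050383] [ 1.89069393 -6.89736034 -9.2675174 ] [-1.04147463 -0.39846863 -0.0483007 ] 0.318981874282427 44.97731434414163 [ 0.96164975  0.27427537 -0.00166906]
0.09179298664827293 -0.8038690000432579
```

Emit:
play_rows([
  [[0, 0, 0.012], [0, 0, 0]],
  [[0, 0, 0.024], [0, 0, 0]],
  [[0, 0, 0.036], [0, 0, 0]],
  [[0, 0, 0.048], [0, 0, 0]],
  [[0, 0, 0.05], [0, 0, 0]],
  [[0, 0, 0.05], [0, 0, 0]],
  [[0, 0, 0.05], [0, 0, 0]],
])

```text
time: 6.2
tool_pos: [0.539, -0.0755, 0.0596]
tcp_rot: [1.892, 2.508, -0.003]
wrist_force: [-1.1, -6.1, 0.7]
width: 0.317
grip_force: 45.9
```

Emit:
play_rows([
  [[0, 0, 0], [0, 0, 0]],
  [[0, 0, 0], [0, 0, 0]],
  [[0, 0, 0], [0, 0, 0]],
  [[0, 0, 0], [0, 0, 0]],
  [[0, 0, 0], [0, 0, 0]],
  [[0, 0, 0], [0, 0, 0]],
  [[0, 0, 0], [0, 0, 0]],
  [[0, 0, -0.1], [0, 0, 0]],
  [[0, 0, -0.25], [0, 0, 0]],
  [[0, 0, -0.4], [0, 0, 0]],
  [[0, 0, -0.5], [0, 0, 0]],
  [[0, 0, -0.6], [0, 0, 0]],
  [[0, 0, -0.6], [0, 0, 0]],
  [[0, 0, -0.6], [0, 0, 0]],
], claw=1)

```text
time: 7.37
tool_pos: [0.5408, -0.0748, 0.2111]
tcp_rot: [1.89, 2.504, 0.003]
wrist_force: [0.4, 0.5, -0.7]
width: 1.003
grip_force: 0.0
```

```bash
python3 - <<'E'
from h import *
p,Rm,s=cur();print(p,s["q"],s["width"])
m=(.503,-.349)
plan(p,Rm,[((.51,-.22,.21),.78),((*m,.14),1.284),((*m,.012),1.284)])
E
```

```text
[ 0.54079751 -0.07475629  0.21109362] [-1.83036254e-01  3.10380774e-02  1.90731630e+00  8.10138193e-05
  1.19862907e+00 -4.60744368e-01] 1.002698618242869
shift [-0.525, -0.278, 0.004] turn [0.005, 0.004, -0.64] rows 5.0
shift [-0.347, -0.383, 0.28] turn [0.0, 0.0, -0.642] rows 5.0
shift [0.0, 0.0, 0.512] turn [0.0, 0.0, 0.0] rows 4.0
```

Emit:
play_rows([
  [[-0.13, -0.07, 0], [0, 0, -0.16]],
  [[-0.26, -0.14, 0], [0, 0, -0.32]],
  [[-0.4, -0.21, 0], [0, 0, -0.48]],
  [[-0.525, -0.278, 0], [0.005, 0.004, -0.64]],
  [[-0.525, -0.278, 0], [0.005, 0.004, -0.64]],
  [[-0.525, -0.278, 0], [0.005, 0.004, -0.64]],
])

```text
time: 7.87
tool_pos: [0.5068, -0.2214, 0.2065]
tcp_rot: [-1.211, -2.89, 0.002]
wrist_force: [0.5, 0.3, 0.4]
width: 0.999
grip_force: 0.0
```

Emit:
play_rows([
  [[-0.08, -0.09, 0.07], [0, 0, -0.16]],
  [[-0.17, -0.19, 0.14], [0, 0, -0.32]],
  [[-0.26, -0.29, 0.21], [0, 0, -0.48]],
  [[-0.347, -0.383, 0.28], [0, 0, -0.642]],
  [[-0.347, -0.383, 0.28], [0, 0, -0.642]],
  [[-0.347, -0.383, 0.28], [0, 0, -0.642]],
])

```text
time: 8.37
tool_pos: [0.4996, -0.3478, 0.1354]
tcp_rot: [-0.453, -3.099, -0.005]
wrist_force: [0.2, 0.4, 0.3]
width: 1.002
grip_force: 0.0
```

```bash
python3 - <<'E'
from h import *
from workcell import cams
t=cams.read_camera("top");s=cams.read_camera("side")
import pickle;pickle.dump(dict(top=t,side=s),open("c1.pkl","wb"))
p,Rm,st=cur();print(p,st["time"],np.arctan2(Rm[1,1],Rm[0,1]))
plan(p,Rm,[((.503,-.349,.003),1.284)])
a=cv2.resize(t["image"][165:260,195:295,::-1],(400,380),interpolation=2);b=cv2.resize(s["image"][150:255,150:255,::-1],(380,380),interpolation=2)
cv2.imwrite("pics/p2.png",np.hstack([a,b]))
E
```

```text
[ 0.50106509 -0.3472153   0.13787596] 8.4667 1.2828987949911597
shift [-0.013, -0.005, 0.539] turn [0.001, -0.008, -0.001] rows 4.0
```

View pics/p2.png

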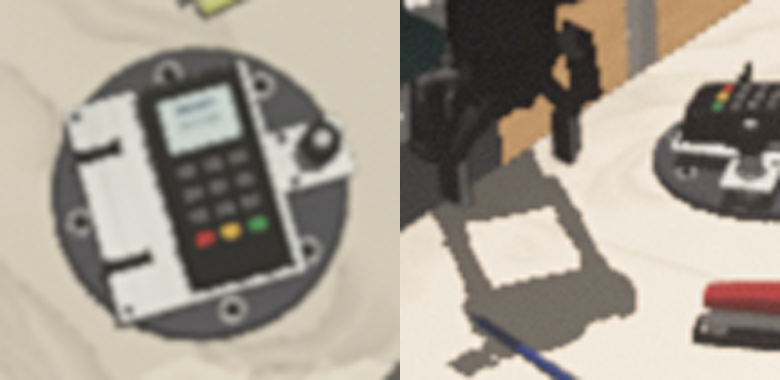

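The stand has turned to the next hole, with the knob at about (322,140) in the left crop and the cradles at (98,150) and (128,265). The right crop shows the open gripper above the pen. I'll check the deck angle and rest position from this same picture while gripping the pen.

Emit:
play_rows([
  [[-0.003, 0.0, 0.15], [0, 0, 0]],
  [[-0.008, -0.003, 0.3], [0, -0.004, 0]],
  [[-0.013, -0.005, 0.42], [0, -0.008, 0]],
  [[-0.013, -0.005, 0.5], [0, -0.008, 0]],
  [[-0.013, -0.005, 0.539], [0, -0.008, 0]],
  [[-0.013, -0.005, 0.539], [0, -0.008, 0]],
  [[-0.013, -0.005, 0.539], [0, -0.008, 0]],
])

```text
time: 9.05
tool_pos: [0.5041, -0.3501, 0.0049]
tcp_rot: [0.447, 3.108, -0.002]
wrist_force: [-0.6, 0.0, 0.1]
width: 1.001
grip_force: 0.0
```

Emit:
play_rows([
  [[0, 0, 0], [0, 0, 0]],
  [[0, 0, 0], [0, 0, 0]],
  [[0, 0, 0], [0, 0, 0]],
  [[0, 0, 0], [0, 0, 0]],
  [[0, 0, 0], [0, 0, 0]],
  [[0, 0, 0], [0, 0, 0]],
  [[0, 0, 0], [0, 0, 0]],
  [[0, 0, 0], [0, 0, 0]],
  [[0, 0, 0], [0, 0, 0]],
  [[0, 0, 0], [0, 0, 0]],
  [[0, 0, 0], [0, 0, 0]],
  [[0, 0, 0], [0, 0, 0]],
], claw=-1, newtons=25)

```text
time: 10.05
tool_pos: [0.5034, -0.3511, 0.0044]
tcp_rot: [0.448, 3.108, -0.002]
wrist_force: [-2.1, 0.7, 5.5]
width: 0.095
grip_force: 24.8
```

```bash
python3 - <<'E'
from h import *
import pickle
t=pickle.load(open("c1.pkl","rb"))["top"]
# dark-mark centroids in crop coords -> pixels ; knob top, cradle tops
f=lambda u,v:((u+.5)/4-.5+195,(v+.5)/4-.5+165)
c=np.array([.5134,.0128])
K=ray(t,*f(325,132),.086)[:2]-c;print("knob r",np.linalg.norm(K),"swing",-.508-np.arctan2(K[1],K[0]))
C=np.array([ray(t,*f(*q),.063)[:2] for q in[(98,151),(128,265)]]);dd=C[0]-C[1]
print("cradles",C,"mid",C.mean(0),"dir",np.arctan2(dd[1],dd[0]),"len",np.linalg.norm(dd))
p,Rm,s=cur();print(p,s["width"])
E
```

```text
knob r 0.09516652661317851 swing 0.7385325572638839
cradles [[0.53249924 0.08565599]
 [0.44994306 0.06192714]] mid [0.49122115 0.07379156] dir 0.27988212127192524 len 0.08589867117392481
[ 0.5033938  -0.35105547  0.00437466] 0.09527934118477228
```

Emit:
play_rows([
  [[0, 0, -0.1], [0, 0, 0]],
  [[0, 0, -0.22], [0, 0, 0]],
  [[0, 0, -0.36], [0, 0, 0]],
  [[0, 0, -0.5], [0, 0, 0]],
  [[0, 0, -0.6], [0, 0, 0]],
  [[0, 0, -0.64], [0, 0, 0]],
  [[0, 0, -0.64], [0, 0, 0]],
  [[0, 0, -0.64], [0, 0, 0]],
])

```text
time: 10.72
tool_pos: [0.5028, -0.3503, 0.163]
tcp_rot: [0.448, 3.109, -0.001]
wrist_force: [-0.9, 0.1, -0.8]
width: 0.101
grip_force: 24.4
```

```bash
python3 - <<'E'
from h import *
from workcell import cams
s=cams.read_camera("side");p,Rm,st=cur();print(p,st["width"],st["grip_force"],st["time"])
plan(p,Rm,[((.5,-.14,.164),1.57),((.495,.0743,.15),1.848)])
u,v=proj(s,p).astype(int);print(u,v)
cv2.imwrite("pics/p3.png",cv2.resize(s["image"][v-60:v+50,u-60:u+60,::-1],None,fx=5,fy=5,interpolation=2))
E
```

```text
[ 0.50194389 -0.34971544  0.16153097] 0.09847646507630556 24.419271562931044 10.7667
shift [0.244, 0.803, -0.009] turn [0.001, -0.002, -0.363] rows 6.0
shift [0.021, 0.857, 0.056] turn [0.0, 0.0, -0.354] rows 6.0
180 196
```

View pics/p3.png

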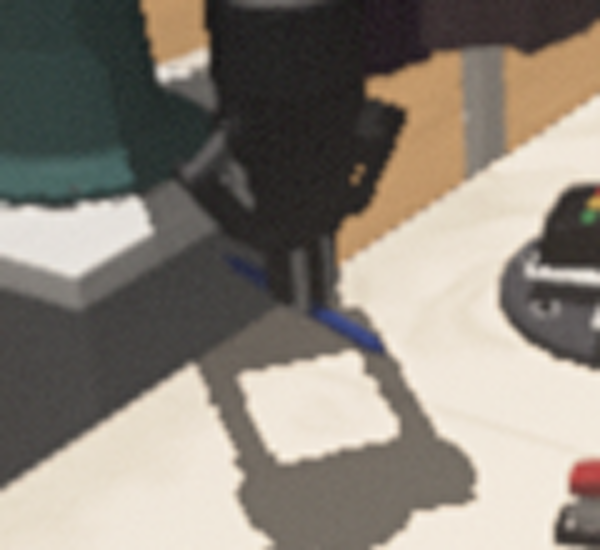

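The pen is held near its middle between the fingertips, with its ends at (232,262) and (382,348) in the crop. Next I'll carry it to the rest.

Emit:
play_rows([
  [[0.03, 0.1, 0], [0, 0, -0.05]],
  [[0.07, 0.23, 0], [0, 0, -0.12]],
  [[0.11, 0.36, 0], [0, 0, -0.19]],
  [[0.155, 0.5, 0], [0, 0, -0.25]],
  [[0.2, 0.65, 0], [0, 0, -0.31]],
  [[0.23, 0.75, 0], [0, 0, -0.35]],
  [[0.244, 0.803, 0], [0, 0, -0.363]],
  [[0.244, 0.803, 0], [0, 0, -0.363]],
])

```text
time: 11.43
tool_pos: [0.4989, -0.1373, 0.1603]
tcp_rot: [0.004, -3.137, -0.003]
wrist_force: [0.5, -0.4, -0.2]
width: 0.096
grip_force: 24.5
```

Emit:
play_rows([
  [[0.002, 0.1, 0.01], [0, 0, -0.05]],
  [[0.006, 0.23, 0.02], [0, 0, -0.12]],
  [[0.01, 0.37, 0.03], [0, 0, -0.19]],
  [[0.014, 0.52, 0.04], [0, 0, -0.25]],
  [[0.018, 0.67, 0.05], [0, 0, -0.31]],
  [[0.021, 0.79, 0.056], [0, 0, -0.35]],
  [[0.021, 0.857, 0.056], [0, 0, -0.354]],
  [[0.021, 0.857, 0.056], [0, 0, -0.354]],
  [[0.021, 0.857, 0.056], [0, 0, -0.354]],
  [[0.021, 0.857, 0.056], [0, 0, -0.354]],
])

```text
time: 12.27
tool_pos: [0.4956, 0.0723, 0.1481]
tcp_rot: [0.433, -3.11, 0.003]
wrist_force: [0.4, -0.1, -0.0]
width: 0.097
grip_force: 24.5
```

```bash
python3 - <<'E'
from h import *
import pickle
from workcell import cams
s=cams.read_camera("side");t=cams.read_camera("top");p,Rm,st=cur();print(p,np.arctan2(Rm[1,1],Rm[0,1]),st["width"],st["time"])
plan(p,Rm,[((.495,.0743,.08),1.848),((.495,.0743,.0575),1.848)])
u,v=proj(s,p).astype(int);o=(u-40,v-25);print("off",o)
a=np.array([.9617,.2741,0])*.0725
for e in(p+a,p-a): print("pred end",((proj(s,e+[0,0,.001])-o)*6).round())
cv2.imwrite("pics/p4.png",cv2.resize(s["image"][v-25:v+50,u-40:u+60,::-1],None,fx=6,fy=6,interpolation=2))
E
```

```text
[0.49605879 0.07203416 0.1488129 ] 1.8459625131680542 0.09637297375154817 12.3667
shift [0.001, 0.01, 0.275] turn [-0.002, -0.001, -0.003] rows 2.0
shift [0.0, 0.0, 0.09] turn [0.0, 0.0, 0.0] rows 1.0
off (np.int64(216), np.int64(121))
pred end [374. 166.]
pred end [119. 142.]
```

View pics/p4.png

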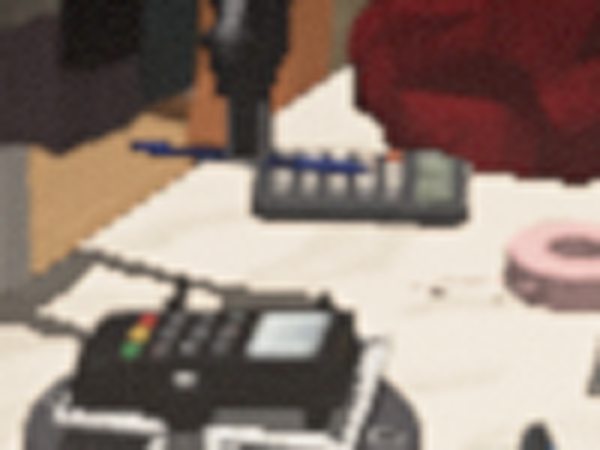

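The pen is level and along the cradles' line: its ends at (133,147) and (365,168) match the predicted positions. Now I'll lower it in.

Emit:
play_rows([
  [[0.001, 0.01, 0.05], [0, 0, 0]],
  [[0.001, 0.01, 0.12], [0, 0, 0]],
  [[0.001, 0.01, 0.19], [0, 0, 0]],
  [[0.001, 0.01, 0.25], [0, 0, 0]],
  [[0.001, 0.01, 0.29], [0, 0, 0]],
  [[0.001, 0.01, 0.29], [0, 0, 0]],
  [[0.001, 0.01, 0.29], [0, 0, 0]],
  [[0.001, 0.01, 0.29], [0, 0, 0]],
])

```text
time: 13.03
tool_pos: [0.4962, 0.0753, 0.0778]
tcp_rot: [-0.432, 3.109, -0.002]
wrist_force: [-0.8, -0.1, -0.3]
width: 0.098
grip_force: 24.5
```

```bash
python3 - <<'E'
from h import *
p,Rm,s=cur();print(p,s["wrist_force"],np.arctan2(Rm[1,1],Rm[0,1]))
plan(p,Rm,[((.495,.0743,.0565),1.848)])
E
```

```text
[0.49623243 0.07530214 0.07783941] [-0.75575868 -0.1321482  -0.28177839] 1.846946903823805
shift [0.006, -0.002, 0.085] turn [-0.002, 0.003, -0.001] rows 1.0
```

Emit:
play_rows([
  [[0.002, -0.002, 0.02], [0, 0, 0]],
  [[0.002, -0.002, 0.04], [0, 0, 0]],
  [[0.002, -0.002, 0.06], [0, 0, 0]],
  [[0.002, -0.002, 0.075], [0, 0, 0]],
  [[0.002, -0.002, 0.083], [0, 0, 0]],
  [[0.002, -0.002, 0.083], [0, 0, 0]],
  [[0.002, -0.002, 0.083], [0, 0, 0]],
  [[0.002, -0.002, 0.083], [0, 0, 0]],
])

```text
time: 13.7
tool_pos: [0.4954, 0.0752, 0.0563]
tcp_rot: [-0.434, 3.11, -0.002]
wrist_force: [0.8, -0.2, 0.9]
width: 0.098
grip_force: 24.6
```

Emit:
play_rows([
  [[0, 0, 0], [0, 0, 0]],
  [[0, 0, 0], [0, 0, 0]],
  [[0, 0, 0], [0, 0, 0]],
  [[0, 0, 0], [0, 0, 0]],
  [[0, 0, 0], [0, 0, 0]],
  [[0, 0, 0], [0, 0, 0]],
  [[0, 0, 0], [0, 0, 0]],
], claw=-0.4)

```text
time: 14.28
tool_pos: [0.495, 0.075, 0.0562]
tcp_rot: [-0.433, 3.111, -0.002]
wrist_force: [0.3, -0.1, -0.1]
width: 0.3
grip_force: 0.0
```

Emit:
play_rows([
  [[0, 0, -0.03], [0, 0, 0]],
  [[0, 0, -0.08], [0, 0, 0]],
  [[0, 0, -0.16], [0, 0, 0]],
  [[0, 0, -0.3], [0, 0, 0]],
  [[0, 0, -0.45], [0, 0, 0]],
  [[0, 0, -0.6], [0, 0, 0]],
  [[0, 0, -0.6], [0, 0, 0]],
  [[0, 0, -0.6], [0, 0, 0]],
])

```text
time: 14.95
tool_pos: [0.4974, 0.0755, 0.2104]
tcp_rot: [-0.432, 3.103, -0.002]
wrist_force: [0.2, 0.4, 0.1]
width: 0.298
grip_force: 0.0
```

Emit:
play_rows([
  [[0, -0.1, 0], [0, 0, 0]],
  [[0, -0.25, 0], [0, 0, 0]],
  [[0, -0.4, 0], [0, 0, 0]],
  [[0, -0.55, 0], [0, 0, 0]],
  [[0, -0.7, 0], [0, 0, 0]],
  [[0, -0.85, 0], [0, 0, 0]],
  [[0, -1, 0], [0, 0, 0]],
  [[0, -1, 0], [0, 0, 0]],
  [[0, -1, 0], [0, 0, 0]],
])

```text
time: 15.7
tool_pos: [0.5623, -0.1668, 0.2045]
tcp_rot: [0.428, -3.11, -0.001]
wrist_force: [-0.6, -0.2, -0.3]
width: 0.3
grip_force: 0.0
```

```bash
python3 - <<'E'
from h import *
from workcell import cams
s=cams.read_camera("side");t=cams.read_camera("top");p,Rm,st=cur();print(p,st["time"])
a=cv2.resize(t["image"][165:260,195:295,::-1],(400,380),interpolation=2);b=cv2.resize(s["image"][140:220,200:284,::-1],(399,380),interpolation=2)
cv2.imwrite("pics/p5.png",np.hstack([a,b]))
E
```

```text
[ 0.5620349  -0.16458832  0.20489537] 15.8
```

View pics/p5.png

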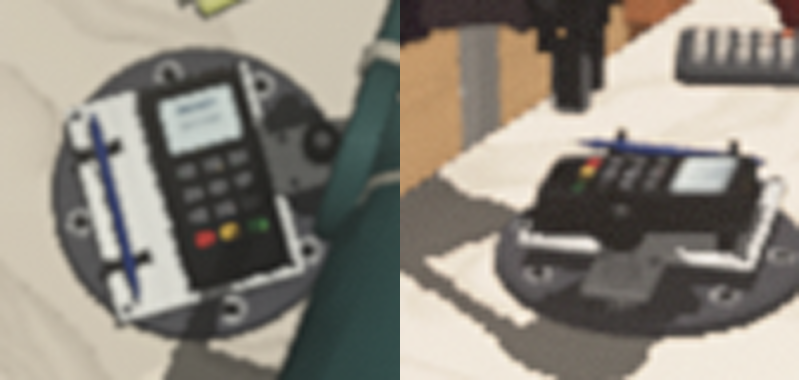

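The pen lies in both cradles, with its ends at (94,118) and (135,297) in the left crop. The cradles' line is within 0.003 rad of the hole's direction, and the knob went down to its home height with no resistance, so the stand is locked.

```bash
python3 -c "
from workcell import bot
print(bot.finish_job())"
```

```text
the job is handed in; nothing more can be done
None
```

The stand is swung one hole clockwise and locked there, the pen lies in both cradles and is let go, and I handed the job in at about 16 s; no verdict came back, the lock is inferred from the deck angle and the knob's unresisted drop, and the stapler, scissors, tag roll and calculator were never in the arm's path (I did not re-measure them).

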